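# Slide the sample carriage under the microscope bridge and seat it

## Robot

A 6-joint arm with a two-finger parallel gripper is mounted at the origin on the work surface. World frame = base frame: x ahead of the robot, y to its left, z up, the work surface at z = 0. Lengths are in mm, angles in rad, forces in N, time in s.
With the tool pointing down it reaches from about 350 to 1000 mm from the base axis. Payload 7.1 kg.
Tool frame: the origin (TCP) lies midway between the tips of the shut fingers; the grasp point (between the pads) lies 19 mm behind it; z points along the fingers, y is the line along which they close (so a half turn about z gives the same grasp; the last joint's range is limited). The gripper opens to 85 mm and grips with 20 to 120 N. Pads are 22 mm wide; open, the fingers measure 114 mm over their backs; the gripper's body (76 mm by 85 mm) begins 54 mm behind the grasp point. The pads swing forward as they close: fully open they stand 13 mm farther back than shut.
Start: joints at [1.194, 0.423, 1.63, -0, 1.089, -0.019], TCP at [218.852, 585.413, 231.319] pointing down, gripper open.
Joint ranges: [-3, 3], [-0.9, 2.11], [0.09, 2.58], [-1.31, 4.45], [0.11, 2.69], [-2.54, 2.54]. Speed limits (rad/s): [2.39, 2.39, 3.01, 3.14, 3.14, 3.14].

## Interface

Orientations are given as a unit quaternion [w, x, y, z].
In Python, from plant import * gives the robot as it stands. The module is installed in compiled form; this text tells all that it offers.
- The arm moves only by the tool play_rows, never from a script. Its argument "rows" is a list of rows, each an object of numbers: "gripper": the closure, from -1 (fully open) to 1 (shut), so that 0 is half open; "dx", "dy", "dz": the shift along the tool's x, y, z in units of 50 mm (1.0 is 50 mm); "rx", "ry", "rz": the turn, a rotation vector about the tool's x, y, z in units of 0.15 rad (1.0 is 0.15 rad). A call has 1 to 12 rows; each row shifts and turns the commanded pose from where the row before left it, along the tool's axes as they then stand; what a row does not reach is not made up. A row lasts 1/10 s, in which the tool goes at most 50 mm and 8.59 degrees, less where a joint would pass 70% of its speed; a pose out of reach is approached as far as the arm can. A call with a number of a shift or a turn outside -1 to 1 is refused whole. A call with a gripper value outside its range is refused whole. The fingers move at their own pace and stop on an object; "squeeze" is the grip in N (left out, the last holds). Time passes only in rows, so rows that do not move let the fingers close. It gives the time, the measured TCP pose, the force, the opening and the grip force at its end, in the units of the state.
- get_state(): the state, without advancing time (a new reading comes with each control period).
- snapshot(name): name is "scene" or "top"; returns the picture (480x640x3 uint8, red, green, blue); there is no depth.
- camera_info(name): a dict with "mtx" (3x3 intrinsics, pixels), "extrinsics" (4x4, takes a point from world to camera coordinates). Camera axes: x right, y down, z forward; pixel columns grow to the right and rows downward; lengths in mm; the calibration is good to about 2 mm. A picture is of the moment at which its call begins. camera_info takes no time and is no camera call.
- finish_job(): hands the job in; it is judged then, once.
The state is a dict: "time": time; "joint_positions": joint angles; "qd": joint speeds; "joint_torque": joint torques, N m; "eef_pos": TCP position; "tcp_rot": TCP orientation; "force": force on the tool from outside, world axes, zero at the start; "ft_torque": the same for the moment, N m; "finger_gap": opening from 0.0 (shut) to 1.0 (fully open); "finger_force": force on a finger pad.
Only numpy, scipy, OpenCV 4.12 (cv2) and the standard library are available. Lean on these libraries where they do the work, as an engineer would, in place of code of your own. Each camera call takes 0.05 s, during which the arm holds its last target. There are 200 camera calls.

## Task

Take the blue sample carriage by its black handle, slide it along the bench between the aluminium guide rails and under the microscope bridge until its nose meets the sprung pad of the orange end stop, whose depth you must feel for, and seat it there with a gentle half-second push of about 10 N on the pad over and above the sliding drag (never over 15 N on the pad). Keep the carriage and the gripper clear of the bridge and leave the other things on the bench where they are. Let go so that the carriage stays flat between the rails, its nose still bearing on the pad.

Things in the scene. Friction and masses are not known exactly. Their poses are not given: they have to be found in the camera images.
- handle (a point): grip centre of the carriage's black handle, 42 mm above the bench. The handle is an upright plate 24 mm long (carriage x), 14 mm thick (carriage y), from the deck at 14 mm to 58 mm above the bench; grasp it across its thickness. Axes as the carriage: x points to the nose (the end that goes in first), z up. Lies 148 mm behind the nose, on the centre line.
- nose (a point): middle of the carriage's front face, 7 mm above the bench. Axes as the carriage, x forward.
- carriage: loose blue sample carriage, about 0.4 kg, 160 long (x) x 80 wide (y) x 14 mm deck lying flat on the bench; origin under its centre, 80 mm behind the nose. The front 20 mm tapers from 80 to 62 mm wide. A copper sample block 50 x 50 mm centred 35 mm ahead of the origin rises to 50 mm above the bench. x forward, y left, z up.
- station: fixed test station; origin on the bench under the middle of the bridge's front edge; x points in, the way the carriage slides, z up. Two aluminium guide rails 12 mm high run from x = -5 to 100 mm, inner faces at y = +41.5 and -41.5 mm (the carriage is 80 mm wide); their mouths flare outward from x = -5 back to about -38 mm.
- plunger_tip (a point): where the brass spring plunger in the rail at negative y stands 5.5 mm into the track, 38 mm in from the station's origin. It pushes the carriage over to the other rail (then 1.5 mm off centre) with about 1 to 2.5 N. The push needed rises by some newtons where the taper meets it; a steady drag of a few newtons remains, before the stop is reached.
- bridge: the fixed overhang: dark steel plate from x = 0 to 100 mm of the station, 170 mm wide, underside 58 mm and top 70 mm above the bench, on two side posts (inner faces at y = +-70 mm); a black microscope head 40 mm in diameter stands on it at x = 57 mm, up to 138 mm high. Same origin and axes as the station.
- stop: orange end stop block, 26 mm high, 70 wide, fixed to the station 102 mm in; origin on the bench under its front face, x as the station's. A sprung pad (50 x 14 mm, about 7 N per mm, 4 mm travel) stands out of that face towards the mouth by 10 to 35 mm: it differs each time, is hidden under the bridge and not measured, so feel for it. The carriage is home when its nose bears on the pad.
- objective_mid (a point): loose brass spare objective, 32 mm across, 45 mm tall; point half-way up at its centre; a bystander, to be left alone
- post_mid (a point): loose steel optical post on a round 50 mm foot, 100 mm tall; point half-way up at its centre; a bystander, to be left alone
- bottle_mid (a point): loose white bottle with a red cap, 60 mm across, 150 mm tall; point half-way up at its centre; a bystander, to be left alone
- tape_mid (a point): loose yellow ring, a roll of tape, 90 mm across, 25 mm high; point half-way up at its centre; a bystander, to be left alone
- tray_mid (a point): loose grey divided parts tray, 110 x 90 x 30 mm; point half-way up at its centre; a bystander, to be left alone
- screwdriver_mid (a point): loose red-handled screwdriver lying on the bench; point half-way up at its centre; a bystander, to be left alone
- mirror_mid (a point): loose black mirror mount, 45 x 50 mm, 58 mm tall; point half-way up at its centre; a bystander, to be left alone
There are look-alikes about, which are no part of the job. There is more than one size of the carriage; the job needs the smallest.

How it is judged (in metres and radians):
On the way, in this order (a step that is already met when the one before it is completed fails the run):
1. the carriage's nose is under the bridge, between the rails, flat on the bench (x of nose in the frame of station between 0.015 and 0.1 m and y of nose in the frame of station between -0.012 and 0.012 m and height (world z) of nose below 0.017 m and angle between the x axis of carriage and the x axis of station, either way round below 0.15 rad), for 0.1 s.
2. the carriage is pressed against the end stop with more than 4 N for 0.25 s (contact force between carriage and stop above 4 N), for 0.25 s.
At the end, for the whole second after the job is handed in: The carriage's nose still bears on the end stop's sprung pad (over 0.2 N), more than 60 mm in, between the rails (nose within 6 mm of the station's centre line, turned less than 0.06 rad from it), flat on the bench (nose less than 3 mm up, tilt under 0.03 rad), at rest and released (contact force between carriage and stop above 0.2 N and x of nose in the frame of station above 0.06 m and y of nose in the frame of station between -0.006 and 0.006 m and height (world z) of nose below 0.01 m and angle between carriage's own z axis and vertical below 0.03 rad and angle between the x axis of carriage and the x axis of station, either way round below 0.06 rad and linear speed of carriage below 0.01 m/s and contact force between the fingers and carriage below 0.1 N); the robot touches nothing.
It fails at once if the carriage touches the bridge (over 1 N) (contact force between carriage and bridge above 1 N).
It fails at once if the gripper or arm touches the bridge (over 1 N) (contact force between any of the fingers, the arm and bridge above 1 N).
It fails at once if the carriage is pressed on the end stop with more than 15 N (contact force between carriage and stop above 15 N).
It fails at once if a bystander on the bench is moved more than 15 mm (distance of any of objective_mid, post_mid, bottle_mid, tape_mid, tray_mid, screwdriver_mid, mirror_mid from where it was at the start of the episode above 0.015 m).
It also fails if it takes over 72 s, if anything falls off the work surface, if the arm or the gripper's body presses on something with over 40 N, if the wrist force passes 120 N, or if a joint passes its speed limit or range.

## Working session

There is one attempt and no reset: what is moved stays moved. The work goes in short steps, Python scripts to look and compute and a tool call to move; the robot and the scene stay as the last step left them, time stands still between calls to the robot, and variables do not carry over. Pictures are saved under pics/ and viewed, at most 10 in all, crops included, and the job is handed in when it is done.

Besides the shell and the picture viewer there is one more tool, called by a JSON object that holds its "method" and its "body". play_rows: Moves the arm, as the interface text tells. Shifts and turns lie within -1 to 1; 1 stands for 50 mm of shift or 0.15 rad of turn. Its arguments: {"type":"object","properties":{"rows":{"type":"array","items":{"type":"object","properties":{"gripper":{"type":"number"},"dx":{"type":"number"},"dy":{"type":"number"},"dz":{"type":"number"},"rx":{"type":"number"},"ry":{"type":"number"},"rz":{"type":"number"}}}},"squeeze":{"type":"number"}},"required":["rows"]}

```bash
mkdir -p pics; python3 - <<'E'
from plant import *
import cv2
for n in ("scene","top"):
    im=snapshot(n); cv2.imwrite(f"pics/{n}0.png",im[:,:,::-1]); c=camera_info(n); print(n,c["mtx"],c["extrinsics"])
print(get_state())
E
```

```text
scene [[498.49592897   0.         325.87030122]
 [  0.         498.49592897 240.80041206]
 [  0.           0.           1.        ]] [[-8.89987540e-01  4.55902666e-01  8.65667152e-03  4.57589553e+02]
 [ 2.55011649e-01  5.13378098e-01 -8.19397332e-01 -7.84004998e+01]
 [-3.78009574e-01 -7.27045863e-01 -5.73160601e-01  1.30432756e+03]
 [ 0.00000000e+00  0.00000000e+00  0.00000000e+00  1.00000000e+00]]
top [[528.48120991   0.         321.97340086]
 [  0.         528.48120991 242.41645862]
 [  0.           0.           1.        ]] [[-2.21467744e-02 -9.99750781e-01  2.80992240e-03  5.04319443e+01]
 [-9.95882183e-01  2.18137598e-02 -8.79933932e-02  5.16048566e+02]
 [ 8.79101686e-02 -4.74712148e-03 -9.96117095e-01  1.16724716e+03]
 [ 0.00000000e+00  0.00000000e+00  0.00000000e+00  1.00000000e+00]]
{'time': 0.1, 'joint_positions': array([ 1.19398624e+00,  4.23807368e-01,  1.63060469e+00,  1.47381411e-05,
        1.08858321e+00, -1.90126568e-02]), 'qd': array([ 0.00125744, -0.00293636, -0.00117519,  0.00130772, -0.00040743,
        0.00058855]), 'joint_torque': array([-5.92051256e-04, -5.58426225e+01, -2.82443529e+01, -2.92177674e-05,
        2.99182168e-03,  6.45589523e-06]), 'eef_pos': array([218.68265834, 584.97310446, 230.60009314]), 'tcp_rot': array([-1.44290414e-04,  1.77949294e-01,  9.84039408e-01, -6.86329409e-04]), 'force': array([0.33902629, 0.04685367, 0.23990226]), 'ft_torque': array([-0.01828498, -0.04883479, -0.00348785]), 'finger_force': 0.0, 'finger_gap': 0.9999312492231959}
```

View pics/top0.png

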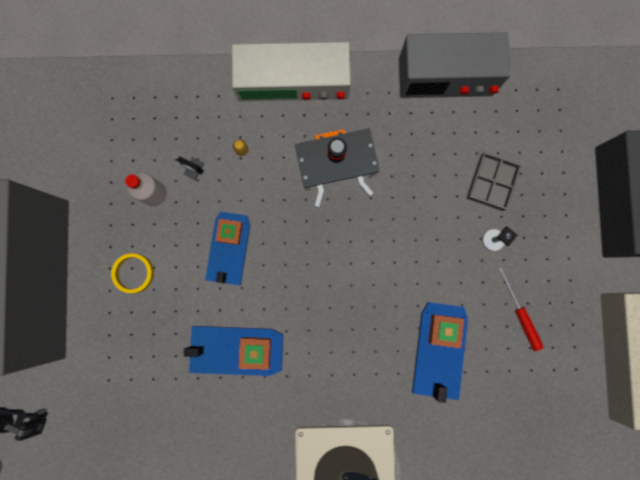

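View pics/scene0.png

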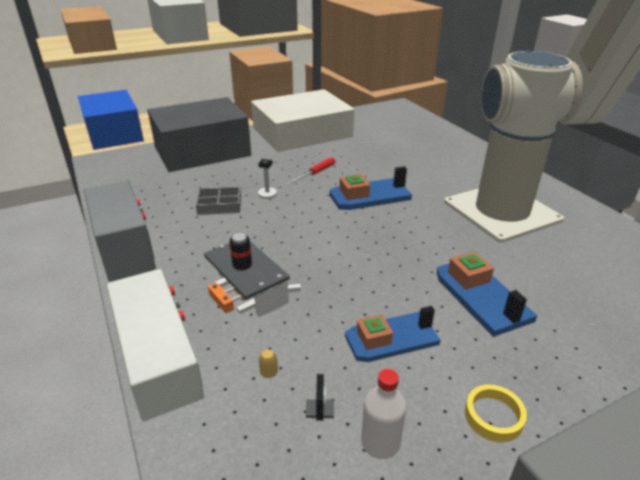

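The top picture shows three blue carriages at about (228,248), (236,350) and (440,350). The first is about 72 px long, against about 93 px for the other two. At 0.45 px/mm that is 160 mm, so it is the smallest. I'll confirm it in an enlarged crop together with the station.

```bash
python3 - <<'E'
import cv2
im=cv2.imread("pics/top0.png")[115:295,190:390]
cv2.imwrite("pics/c1.png",cv2.resize(im[:100,95:195],None,fx=6,fy=6,interpolation=cv2.INTER_CUBIC))
cv2.imwrite("pics/c2.png",cv2.resize(im[85:185,0:80],None,fx=6,fy=6,interpolation=cv2.INTER_CUBIC))
E
```

```text
(no output)
```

View pics/c1.png

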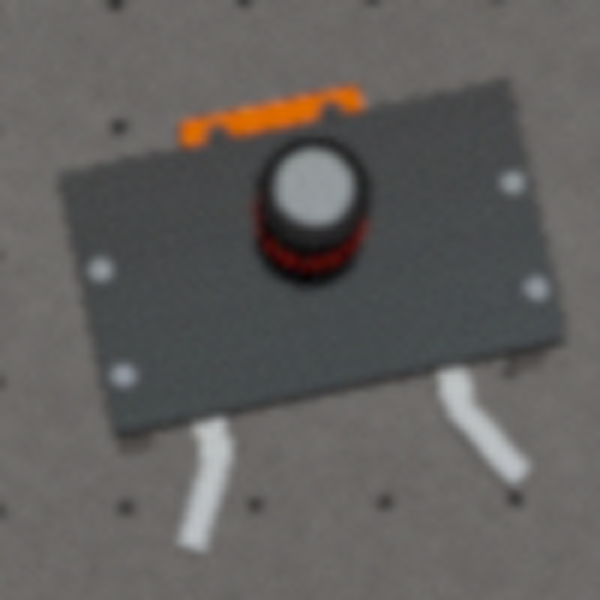

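View pics/c2.png

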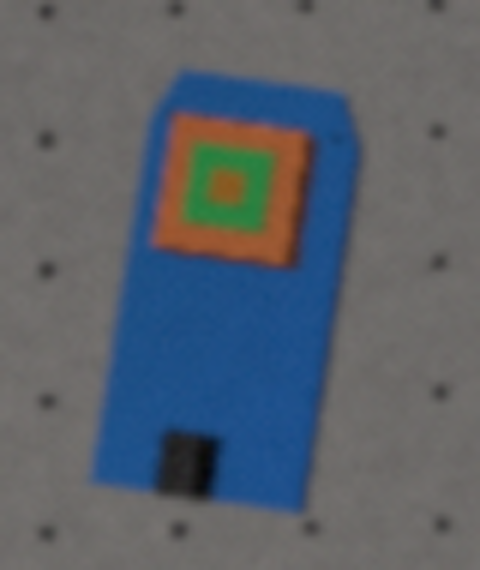

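The crops confirm it. The carriage deck corners in crop 2 are nose (182,70) and (347,95), rear (95,483) and (303,512), with the handle at about (188,455). In crop 1 the bridge-top corners are (62,175), (508,80), (565,338) and (118,430). Next I fit the poses to the known sizes.

```bash
cat > h.py <<'E'
import numpy as np, cv2
from scipy.optimize import least_squares
from plant import *
C=camera_info("top");K=C["mtx"];E=C["extrinsics"]
def proj(P):
    p=(E[:3,:3]@np.asarray(P,float).T).T+E[:3,3]; p=p@K.T; return p[:,:2]/p[:,2:]
def world(L,q):
    c,s=np.cos(q[2]),np.sin(q[2]); L=np.asarray(L,float)
    return np.c_[q[0]+c*L[:,0]-s*L[:,1],q[1]+s*L[:,0]+c*L[:,1],L[:,2]]
def fit(L,px,q0):
    r=least_squares(lambda q:(proj(world(L,q))-px).ravel(),q0,x_scale=[1,1,.01],loss='soft_l1')
    return r.x, r.fun.reshape(-1,2)
E
cat > fit1.py <<'E'
from h import *
a=lambda l,o:(np.array(l)+.5)/6-.5+np.array(o)
st,r=fit([(100,85,70),(100,-85,70),(0,-85,70),(0,85,70)],a([(62,175),(508,80),(565,338),(118,430)],(285,115)),[700,0,.2])
print("station",st,'\n',r.round(2))
L=[(80,31,14),(80,-31,14),(-80,-40,14),(-80,40,14),(60,25,50),(60,-25,50),(10,-25,50),(10,25,50)]
ca,r=fit(L,a([(182,70),(347,95),(303,512),(95,483),(172,112),(315,130),(297,268),(152,247)],(190,200)),[500,200,-.1])
print("carriage",ca,'\n',r.round(2))
print("handle",world([(-68,0,42)],ca), "handle top px in crop",(proj(world([(-80,7,58),(-56,7,58),(-56,-7,58),(-80,-7,58)],ca))-[190,200])*6)
c,s=np.cos(st[2]),np.sin(st[2]); d=ca[:2]-st[:2]
print("carriage in station",c*d[0]+s*d[1],-s*d[0]+c*d[1],ca[2]-st[2])
E
python3 fit1.py
```

```text
station [ 6.50734824e+02 -6.92566920e+00  1.89684359e-01] 
 [[-0.69 -0.49]
 [ 0.45 -0.48]
 [ 0.91  0.17]
 [-0.59  0.92]]
carriage [ 5.10001689e+02  2.50969678e+02 -1.64784715e-01] 
 [[ 0.66  0.06]
 [ 0.06 -0.26]
 [ 0.36  0.57]
 [-0.07  0.33]
 [ 0.5  -0.06]
 [-0.94  0.14]
 [-1.48 -0.51]
 [ 0.22 -0.24]]
handle [[442.92283787 262.12439588  42.        ]] handle top px in crop [[155.80541404 493.52935726]
 [166.38957521 427.74809453]
 [204.58690678 433.25306461]
 [194.07147718 499.05223955]]
carriage in station -89.58302639569676 279.80476555253983 -0.35446907371474823
```

```bash
cat >> h.py <<'E'
from scipy.spatial.transform import Rotation as R
ST=np.array([650.7,-6.9,.1897])
def need(p,yaw):
    "tool-frame shift (units of 50 mm) and turn (0.15 rad) still needed to world p with tool x = -(x axis at yaw)"
    s=get_state(); w,x,y,z=s["tcp_rot"]; T=R.from_quat([x,y,z,w])
    G=R.from_euler('z',yaw)*R.from_matrix(np.diag([-1.,1,-1]))
    print("t",round(s["time"],2),"tcp",s["eef_pos"].round(1),"F",s["force"].round(1),"gap",round(float(s["finger_gap"]),3),"j6",round(s["joint_positions"][5],2))
    print("shift",(T.inv().apply(np.array(p)-s["eef_pos"])/50).round(3),"turn",((T.inv()*G).as_rotvec()/.15).round(3))
def stn(x,y,z):return world([(x,y,z)],ST)[0]
E
python3 - <<'E'
from h import *
print((proj(world([(-5,41.5,12),(-5,-41.5,12),(102,35,26),(128,35,26),(128,-35,26)],ST))-[285,115])*6)
need((442.9,262.1,150),-.165)
E
```

```text
[[230.8259422  451.3249858 ]
 [442.93347699 406.38733143]
 [188.5371448  169.43967376]
 [174.25737085 104.10937495]
 [353.61483403  66.55148368]]
t 0.1 tcp [218.7 585.  230.6] F [0.3 0.  0.2] gap 1.0 j6 -0.02
shift [-6.462 -4.476  1.618] turn [-9.000e-03 -1.000e-03 -1.285e+00]
```

{"method": "play_rows", "body": {"rows": [{"gripper":-1,"dx":-0.54,"dy":-0.373},{"gripper":-1,"dx":-0.54,"dy":-0.373},{"gripper":-1,"dx":-0.54,"dy":-0.373},{"gripper":-1,"dx":-0.54,"dy":-0.373},{"gripper":-1,"dx":-0.54,"dy":-0.373},{"gripper":-1,"dx":-0.54,"dy":-0.373},{"gripper":-1,"dx":-0.54,"dy":-0.373},{"gripper":-1,"dx":-0.54,"dy":-0.373},{"gripper":-1,"dx":-0.54,"dy":-0.373},{"gripper":-1,"dx":-0.54,"dy":-0.373},{"gripper":-1,"dx":-0.54,"dy":-0.373},{"gripper":-1,"dx":-0.54,"dy":-0.373}]}}

```text
schema error: expected keys gripper, dx, dy, dz, rx, ry, rz
```

{"method": "play_rows", "body": {"rows": [{"gripper":-1,"rz":-0.65,"dz":0.3},{"gripper":-1,"rz":-0.635,"dz":0.3},{"gripper":-1,"dz":0.5},{"gripper":-1,"dz":0.5},{"gripper":-1},{"gripper":-1}]}}

```text
schema error: expected keys gripper, dx, dy, dz, rx, ry, rz
```

```bash
python3 - <<'E'
from h import *
need((442.9,262.1,24),-.165)
im=snapshot("top")[215:315,180:280,::-1]
cv2.imwrite("pics/d1.png",cv2.resize(im,None,fx=6,fy=6,interpolation=cv2.INTER_CUBIC))
E
```

```text
t 0.1 tcp [218.7 585.  230.6] F [0.3 0.  0.2] gap 1.0 j6 -0.02
shift [-6.462 -4.472  4.138] turn [-9.000e-03 -1.000e-03 -1.285e+00]
```

View pics/d1.png

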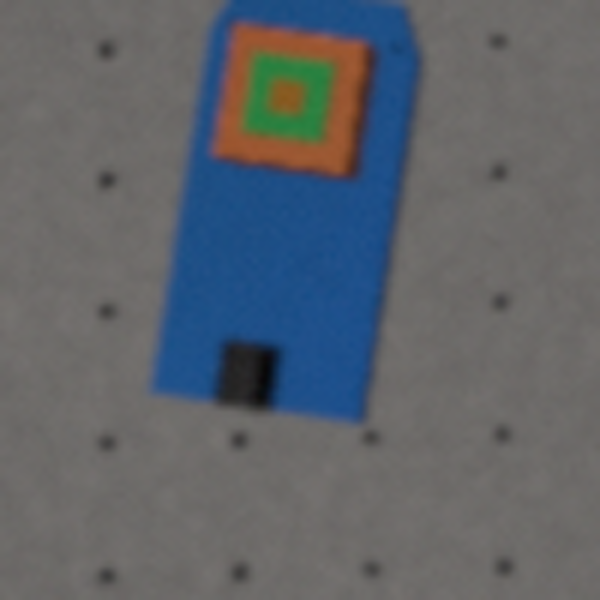

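The interface needs every key in each row, so nothing moved. The picture shows only the carriage, with the handle at (248,375) in the crop. Resending with full rows.

{"method": "play_rows", "body": {"rows": [{"gripper":-1,"dx":-0.54,"dy":-0.373,"dz":0,"rx":0,"ry":0,"rz":0},{"gripper":-1,"dx":-0.54,"dy":-0.373,"dz":0,"rx":0,"ry":0,"rz":0},{"gripper":-1,"dx":-0.54,"dy":-0.373,"dz":0,"rx":0,"ry":0,"rz":0},{"gripper":-1,"dx":-0.54,"dy":-0.373,"dz":0,"rx":0,"ry":0,"rz":0},{"gripper":-1,"dx":-0.54,"dy":-0.373,"dz":0,"rx":0,"ry":0,"rz":0},{"gripper":-1,"dx":-0.54,"dy":-0.373,"dz":0,"rx":0,"ry":0,"rz":0},{"gripper":-1,"dx":-0.54,"dy":-0.373,"dz":0,"rx":0,"ry":0,"rz":0},{"gripper":-1,"dx":-0.54,"dy":-0.373,"dz":0,"rx":0,"ry":0,"rz":0},{"gripper":-1,"dx":-0.54,"dy":-0.373,"dz":0,"rx":0,"ry":0,"rz":0},{"gripper":-1,"dx":-0.54,"dy":-0.373,"dz":0,"rx":0,"ry":0,"rz":0},{"gripper":-1,"dx":-0.54,"dy":-0.373,"dz":0,"rx":0,"ry":0,"rz":0},{"gripper":-1,"dx":-0.54,"dy":-0.373,"dz":0,"rx":0,"ry":0,"rz":0}]}}

```text
time: 1.35
eef_pos: [444.4, 261.1, 231.2]
tcp_rot: [-0.0, 0.178, 0.984, -0.0]
force: [0.8, 0.4, -0.4]
finger_gap: 1.0
finger_force: 0.0
```

{"method": "play_rows", "body": {"rows": [{"gripper":-1,"dx":0,"dy":0,"dz":0.3,"rx":0,"ry":0,"rz":-0.65},{"gripper":-1,"dx":0,"dy":0,"dz":0.3,"rx":0,"ry":0,"rz":-0.635},{"gripper":-1,"dx":0,"dy":0,"dz":0.4,"rx":0,"ry":0,"rz":0},{"gripper":-1,"dx":0,"dy":0,"dz":0.4,"rx":0,"ry":0,"rz":0},{"gripper":-1,"dx":0,"dy":0,"dz":0,"rx":0,"ry":0,"rz":0},{"gripper":-1,"dx":0,"dy":0,"dz":0,"rx":0,"ry":0,"rz":0}]}}

```text
time: 1.95
eef_pos: [443.8, 262.2, 161.3]
tcp_rot: [-0.0, 0.082, 0.997, -0.0]
force: [2.0, 0.4, 0.3]
finger_gap: 0.997
finger_force: 0.0
```

```bash
python3 - <<'E'
from h import *
need((442.9,262.1,24),-.165)
im=snapshot("scene")[290:390,320:460,::-1]
cv2.imwrite("pics/d2.png",cv2.resize(im,None,fx=5,fy=5,interpolation=cv2.INTER_CUBIC))
E
```

```text
t 1.95 tcp [443.8 262.2 161.3] F [2.  0.4 0.3] gap 0.997 j6 -0.9
shift [ 0.016 -0.004  2.746] turn [-0.004 -0.005 -0.   ]
```

View pics/d2.png

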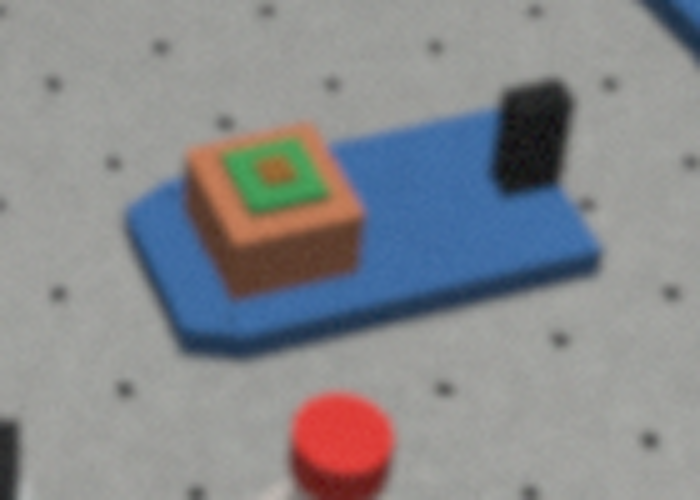

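The scene crop shows the handle standing free at about (535,135), with nothing near it. Descending, then closing.

{"method": "play_rows", "body": {"rows": [{"gripper":-1,"dx":0.016,"dy":0,"dz":0.4,"rx":0,"ry":0,"rz":0},{"gripper":-1,"dx":0,"dy":0,"dz":0.4,"rx":0,"ry":0,"rz":0},{"gripper":-1,"dx":0,"dy":0,"dz":0.4,"rx":0,"ry":0,"rz":0},{"gripper":-1,"dx":0,"dy":0,"dz":0.4,"rx":0,"ry":0,"rz":0},{"gripper":-1,"dx":0,"dy":0,"dz":0.4,"rx":0,"ry":0,"rz":0},{"gripper":-1,"dx":0,"dy":0,"dz":0.3,"rx":0,"ry":0,"rz":0},{"gripper":-1,"dx":0,"dy":0,"dz":0.25,"rx":0,"ry":0,"rz":0},{"gripper":-1,"dx":0,"dy":0,"dz":0.16,"rx":0,"ry":0,"rz":0},{"gripper":-1,"dx":0,"dy":0,"dz":0,"rx":0,"ry":0,"rz":0},{"gripper":-1,"dx":0,"dy":0,"dz":0,"rx":0,"ry":0,"rz":0}]}}

```text
time: 3.0
eef_pos: [443.6, 262.7, 26.3]
tcp_rot: [0.0, 0.082, 0.997, 0.0]
force: [-0.3, 0.2, 0.0]
finger_gap: 1.001
finger_force: 0.0
```

{"method": "play_rows", "body": {"rows": [{"gripper":0.2,"dx":0,"dy":0,"dz":0,"rx":0,"ry":0,"rz":0},{"gripper":0.4,"dx":0,"dy":0,"dz":0,"rx":0,"ry":0,"rz":0},{"gripper":0.6,"dx":0,"dy":0,"dz":0,"rx":0,"ry":0,"rz":0},{"gripper":1,"dx":0,"dy":0,"dz":0,"rx":0,"ry":0,"rz":0},{"gripper":1,"dx":0,"dy":0,"dz":0,"rx":0,"ry":0,"rz":0},{"gripper":1,"dx":0,"dy":0,"dz":0,"rx":0,"ry":0,"rz":0},{"gripper":1,"dx":0,"dy":0,"dz":0,"rx":0,"ry":0,"rz":0},{"gripper":1,"dx":0,"dy":0,"dz":0,"rx":0,"ry":0,"rz":0}], "squeeze": 40}}

```text
time: 3.8
eef_pos: [443.4, 262.7, 26.1]
tcp_rot: [0.0, 0.082, 0.997, 0.0]
force: [-0.4, 1.6, 5.5]
finger_gap: 0.157
finger_force: 39.9
```

```bash
python3 - <<'E'
from h import *
need(stn(-55-148,0,24),ST[2])
E
```

```text
t 3.8 tcp [443.4 262.7  26.1] F [-0.4  1.6  5.5] gap 0.157 j6 -0.89
shift [-1.168 -6.048  0.039] turn [ 0.003  0.004 -2.366]
```

{"method": "play_rows", "body": {"rows": [{"gripper":1,"dx":0,"dy":0,"dz":-0.004,"rx":0,"ry":0,"rz":-0.3},{"gripper":1,"dx":0,"dy":0,"dz":0,"rx":0,"ry":0,"rz":-0.3},{"gripper":1,"dx":0,"dy":0,"dz":0,"rx":0,"ry":0,"rz":-0.3},{"gripper":1,"dx":0,"dy":0,"dz":0,"rx":0,"ry":0,"rz":-0.3},{"gripper":1,"dx":0,"dy":0,"dz":0,"rx":0,"ry":0,"rz":-0.3},{"gripper":1,"dx":0,"dy":0,"dz":0,"rx":0,"ry":0,"rz":-0.3},{"gripper":1,"dx":0,"dy":0,"dz":0,"rx":0,"ry":0,"rz":-0.3},{"gripper":1,"dx":0,"dy":0,"dz":0,"rx":0,"ry":0,"rz":-0.266},{"gripper":1,"dx":0,"dy":0,"dz":0,"rx":0,"ry":0,"rz":0}]}}

```text
time: 4.7
eef_pos: [443.5, 262.2, 26.1]
tcp_rot: [0.0, -0.095, 0.995, -0.0]
force: [-0.0, -2.9, 4.0]
finger_gap: 0.159
finger_force: 40.0
```

```bash
python3 - <<'E'
from h import *
need(stn(-55-148,0,26),ST[2])
E
```

```text
t 4.7 tcp [443.5 262.2  26.1] F [-0.  -2.9  4. ] gap 0.159 j6 -1.25
shift [ 1.007e+00 -6.066e+00  4.000e-03] turn [-0.002  0.003  0.003]
```

{"method": "play_rows", "body": {"rows": [{"gripper":1,"dx":0.042,"dy":-0.253,"dz":0,"rx":0,"ry":0,"rz":0},{"gripper":1,"dx":0.042,"dy":-0.253,"dz":0,"rx":0,"ry":0,"rz":0},{"gripper":1,"dx":0.042,"dy":-0.253,"dz":0,"rx":0,"ry":0,"rz":0},{"gripper":1,"dx":0.042,"dy":-0.253,"dz":0,"rx":0,"ry":0,"rz":0},{"gripper":1,"dx":0.042,"dy":-0.253,"dz":0,"rx":0,"ry":0,"rz":0},{"gripper":1,"dx":0.042,"dy":-0.253,"dz":0,"rx":0,"ry":0,"rz":0},{"gripper":1,"dx":0.042,"dy":-0.253,"dz":0,"rx":0,"ry":0,"rz":0},{"gripper":1,"dx":0.042,"dy":-0.253,"dz":0,"rx":0,"ry":0,"rz":0},{"gripper":1,"dx":0.042,"dy":-0.253,"dz":0,"rx":0,"ry":0,"rz":0},{"gripper":1,"dx":0.042,"dy":-0.253,"dz":0,"rx":0,"ry":0,"rz":0},{"gripper":1,"dx":0.042,"dy":-0.253,"dz":0,"rx":0,"ry":0,"rz":0},{"gripper":1,"dx":0.042,"dy":-0.253,"dz":0,"rx":0,"ry":0,"rz":0}]}}

```text
time: 5.9
eef_pos: [447.0, 107.6, 26.1]
tcp_rot: [-0.0, -0.095, 0.995, 0.0]
force: [-0.2, 4.7, 5.0]
finger_gap: 0.156
finger_force: 40.6
```

{"method": "play_rows", "body": {"rows": [{"gripper":1,"dx":0.042,"dy":-0.253,"dz":0,"rx":0,"ry":0,"rz":0},{"gripper":1,"dx":0.042,"dy":-0.253,"dz":0,"rx":0,"ry":0,"rz":0},{"gripper":1,"dx":0.042,"dy":-0.253,"dz":0,"rx":0,"ry":0,"rz":0},{"gripper":1,"dx":0.042,"dy":-0.253,"dz":0,"rx":0,"ry":0,"rz":0},{"gripper":1,"dx":0.042,"dy":-0.253,"dz":0,"rx":0,"ry":0,"rz":0},{"gripper":1,"dx":0.042,"dy":-0.253,"dz":0,"rx":0,"ry":0,"rz":0},{"gripper":1,"dx":0.042,"dy":-0.253,"dz":0,"rx":0,"ry":0,"rz":0},{"gripper":1,"dx":0.042,"dy":-0.253,"dz":0,"rx":0,"ry":0,"rz":0},{"gripper":1,"dx":0.042,"dy":-0.253,"dz":0,"rx":0,"ry":0,"rz":0},{"gripper":1,"dx":0.042,"dy":-0.253,"dz":0,"rx":0,"ry":0,"rz":0},{"gripper":1,"dx":0.042,"dy":-0.253,"dz":0,"rx":0,"ry":0,"rz":0},{"gripper":1,"dx":0,"dy":0,"dz":0,"rx":0,"ry":0,"rz":0}]}}

```text
time: 7.1
eef_pos: [449.9, -34.4, 26.1]
tcp_rot: [-0.001, -0.094, 0.996, -0.0]
force: [-1.1, -6.4, 7.2]
finger_gap: 0.16
finger_force: 40.4
```

```bash
python3 - <<'E'
from h import *
need(stn(-55-148,0,26),ST[2])
im=snapshot("top")[125:265,280:390,::-1]; cv2.imwrite("pics/t2full.png",im)
cv2.imwrite("pics/e1.png",cv2.resize(im[:100],None,fx=6,fy=6,interpolation=cv2.INTER_CUBIC))
E
```

```text
t 7.1 tcp [449.9 -34.4  26.1] F [-1.1 -6.4  7.2] gap 0.16 j6 -1.86
shift [ 0.012 -0.218  0.002] turn [-0.003 -0.007 -0.007]
```

View pics/e1.png

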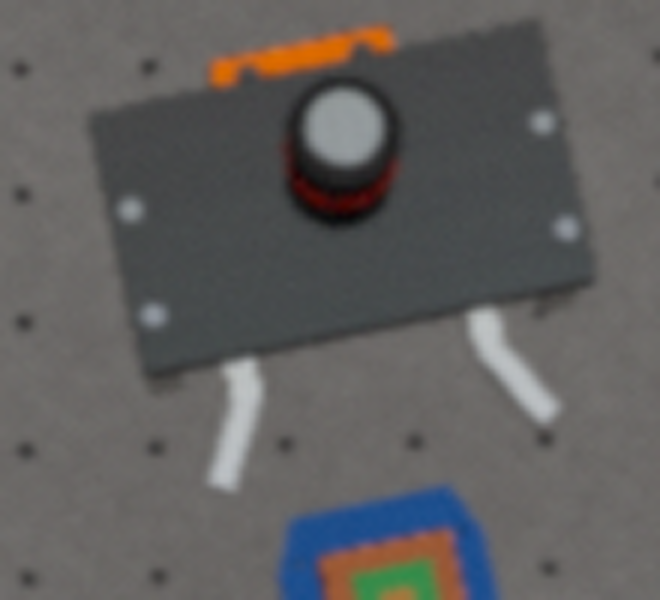

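The crop shows the nose corners at (288,520) and (450,488), and the rail bends at (263,386) and (477,347). The rail midline sits about 1 mm towards negative y of my fit. Next I check the carriage against the TCP.

```bash
python3 - <<'E'
from h import *
a=lambda l,o:(np.array(l)+.5)/6-.5+np.array(o)
q,r=fit([(80,31,14),(80,-31,14),(60,25,50),(60,-25,50)],a([(288,520),(450,488),(322,557),(455,530)],(280,125)),[517,-20,.19])
print(q,r.round(2))
s=get_state();p=s["eef_pos"]
yaw=.1897+.001
print("from tcp",p[:2]+68*np.array([np.cos(yaw),np.sin(yaw)]))
def inst(P):
    d=P[:2]-ST[:2];c,s=np.cos(ST[2]),np.sin(ST[2]);return c*d[0]+s*d[1],-s*d[0]+c*d[1]
nose=world([(80,0,7)],q)[0];print("nose stn",inst(nose),"tcp stn",inst(p))
b,r=fit([(-5,41.5,12),(-5,-41.5,12)],a([(263,386),(477,347)],(280,125)),ST);print("st by bends",b,r.round(2))
E
```

```text
[ 5.15339341e+02 -2.19201352e+01  1.85853109e-01] [[ 0.58  0.25]
 [ 0.16  0.04]
 [-0.31 -0.07]
 [-0.36 -0.2 ]]
from tcp [516.64770648 -21.37465427]
nose stn (np.float64(-55.76525616727802), np.float64(10.46574856314924)) tcp stn (np.float64(-202.37687796712424), np.float64(10.99448366471276))
st by bends [ 6.52598963e+02 -7.32323190e+00  1.60883686e-01] [[ 0.06 -0.01]
 [-0.06  0.01]]
```

{"method": "play_rows", "body": {"rows": [{"gripper":1,"dx":0,"dy":-0.07,"dz":0,"rx":0,"ry":0,"rz":0},{"gripper":1,"dx":0,"dy":-0.07,"dz":0,"rx":0,"ry":0,"rz":0},{"gripper":1,"dx":0,"dy":-0.07,"dz":0,"rx":0,"ry":0,"rz":0},{"gripper":1,"dx":0,"dy":0,"dz":0,"rx":0,"ry":0,"rz":0},{"gripper":1,"dx":-0.15,"dy":0,"dz":0,"rx":0,"ry":0,"rz":0},{"gripper":1,"dx":-0.15,"dy":0,"dz":0,"rx":0,"ry":0,"rz":0},{"gripper":1,"dx":-0.15,"dy":0,"dz":0,"rx":0,"ry":0,"rz":0},{"gripper":1,"dx":-0.15,"dy":0,"dz":0,"rx":0,"ry":0,"rz":0},{"gripper":1,"dx":-0.15,"dy":0,"dz":0,"rx":0,"ry":0,"rz":0},{"gripper":1,"dx":-0.15,"dy":0,"dz":0,"rx":0,"ry":0,"rz":0},{"gripper":1,"dx":0,"dy":0,"dz":0,"rx":0,"ry":0,"rz":0}]}}

```text
time: 8.25
eef_pos: [491.0, -35.0, 25.7]
tcp_rot: [-0.005, -0.095, 0.996, 0.001]
force: [-12.6, -1.4, 20.1]
finger_gap: 0.157
finger_force: 43.1
```

{"method": "play_rows", "body": {"rows": [{"gripper":1,"dx":-0.06,"dy":0,"dz":0,"rx":0,"ry":0,"rz":0},{"gripper":1,"dx":-0.06,"dy":0,"dz":0,"rx":0,"ry":0,"rz":0},{"gripper":1,"dx":-0.06,"dy":0,"dz":0,"rx":0,"ry":0,"rz":0},{"gripper":1,"dx":-0.06,"dy":0,"dz":0,"rx":0,"ry":0,"rz":0},{"gripper":1,"dx":-0.06,"dy":0,"dz":0,"rx":0,"ry":0,"rz":0},{"gripper":1,"dx":-0.06,"dy":0,"dz":0,"rx":0,"ry":0,"rz":0},{"gripper":1,"dx":0,"dy":0,"dz":0,"rx":0,"ry":0,"rz":0}]}}

```text
time: 8.95
eef_pos: [506.6, -31.8, 25.7]
tcp_rot: [-0.007, -0.095, 0.995, 0.001]
force: [-19.2, -2.2, 27.8]
finger_gap: 0.158
finger_force: 43.9
```

```bash
cat > look.py <<'E'
from h import *
ST=np.array([650.7,-6.9,.1897])
s=get_state();c,n=np.cos(ST[2]),np.sin(ST[2]);d=s["eef_pos"][:2]-ST[:2];F=s["force"]
print("t",s["time"],"nose x,y",(c*d[0]+n*d[1]+148).round(2),(-n*d[0]+c*d[1]).round(2),"F stn",(c*F[0]+n*F[1]).round(2),(-n*F[0]+c*F[1]).round(2),F[2].round(1),"M",s["ft_torque"].round(2))
E
python3 look.py
```

```text
t 8.95 nose x,y 1.78 2.7 F stn -19.23 1.45 27.8 M [-0.47  3.03  0.07]
```

{"method": "play_rows", "body": {"rows": [{"gripper":1,"dx":0,"dy":0,"dz":-0.012,"rx":0,"ry":0,"rz":0},{"gripper":1,"dx":0,"dy":-0.04,"dz":0,"rx":0,"ry":0,"rz":0},{"gripper":1,"dx":0,"dy":0,"dz":0,"rx":0,"ry":0,"rz":0}]}}

```text
time: 9.25
eef_pos: [513.9, -33.6, 26.0]
tcp_rot: [-0.001, -0.094, 0.996, 0.0]
force: [0.1, -0.8, -2.8]
finger_gap: 0.158
finger_force: 39.3
```

```bash
python3 look.py
```

```text
t 9.25 nose x,y 8.67 -0.39 F stn -0.03 -0.8 -2.8 M [-0.04  0.22  0.01]
```

{"method": "play_rows", "body": {"rows": [{"gripper":1,"dx":-0.05,"dy":0,"dz":0,"rx":0,"ry":0,"rz":0},{"gripper":1,"dx":-0.05,"dy":0,"dz":0,"rx":0,"ry":0,"rz":0},{"gripper":1,"dx":-0.05,"dy":0,"dz":0,"rx":0,"ry":0,"rz":0},{"gripper":1,"dx":-0.05,"dy":0,"dz":0,"rx":0,"ry":0,"rz":0},{"gripper":1,"dx":-0.05,"dy":0,"dz":0,"rx":0,"ry":0,"rz":0},{"gripper":1,"dx":-0.05,"dy":0,"dz":0,"rx":0,"ry":0,"rz":0},{"gripper":1,"dx":-0.05,"dy":0,"dz":0,"rx":0,"ry":0,"rz":0},{"gripper":1,"dx":-0.05,"dy":0,"dz":0,"rx":0,"ry":0,"rz":0},{"gripper":1,"dx":0,"dy":0,"dz":0,"rx":0,"ry":0,"rz":0}]}}

```text
time: 10.15
eef_pos: [535.0, -28.9, 26.7]
tcp_rot: [0.0, -0.095, 0.995, -0.0]
force: [-0.3, -0.6, -4.1]
finger_gap: 0.156
finger_force: 39.2
```

```bash
python3 look.py
```

```text
t 10.15 nose x,y 30.21 0.17 F stn -0.42 -0.53 -4.1 M [-0.04  0.3   0.  ]
```

{"method": "play_rows", "body": {"rows": [{"gripper":1,"dx":0,"dy":0,"dz":0.008,"rx":0,"ry":0,"rz":0},{"gripper":1,"dx":0,"dy":0,"dz":0,"rx":0,"ry":0,"rz":0},{"gripper":1,"dx":0,"dy":0,"dz":0,"rx":0,"ry":0,"rz":0}]}}

```text
time: 10.45
eef_pos: [534.3, -29.0, 26.2]
tcp_rot: [-0.0, -0.095, 0.995, 0.0]
force: [0.2, -0.3, -4.1]
finger_gap: 0.155
finger_force: 39.2
```

```bash
python3 look.py
```

```text
t 10.45 nose x,y 29.54 0.24 F stn 0.17 -0.3 -4.1 M [-0.03  0.31  0.02]
```

{"method": "play_rows", "body": {"rows": [{"gripper":1,"dx":-0.04,"dy":0,"dz":0,"rx":0,"ry":0,"rz":0},{"gripper":1,"dx":-0.04,"dy":0,"dz":0,"rx":0,"ry":0,"rz":0},{"gripper":1,"dx":-0.04,"dy":0,"dz":0,"rx":0,"ry":0,"rz":0},{"gripper":1,"dx":-0.04,"dy":0,"dz":0,"rx":0,"ry":0,"rz":0},{"gripper":1,"dx":-0.04,"dy":0,"dz":0,"rx":0,"ry":0,"rz":0},{"gripper":1,"dx":0,"dy":0,"dz":0,"rx":0,"ry":0,"rz":0}]}}

```text
time: 11.05
eef_pos: [544.8, -27.1, 26.3]
tcp_rot: [0.0, -0.095, 0.995, -0.0]
force: [0.2, -0.3, -4.6]
finger_gap: 0.156
finger_force: 39.3
```

```bash
python3 look.py
```

```text
t 11.05 nose x,y 40.17 0.17 F stn 0.17 -0.3 -4.6 M [-0.06  0.33 -0.07]
```

{"method": "play_rows", "body": {"rows": [{"gripper":1,"dx":0,"dy":0,"dz":0.005,"rx":0,"ry":0,"rz":0},{"gripper":1,"dx":0,"dy":0,"dz":0,"rx":0,"ry":0,"rz":0},{"gripper":1,"dx":0,"dy":0,"dz":0,"rx":0,"ry":0,"rz":0}]}}

```text
time: 11.35
eef_pos: [544.3, -27.1, 26.0]
tcp_rot: [0.0, -0.095, 0.996, -0.0]
force: [-0.5, -0.3, -3.1]
finger_gap: 0.156
finger_force: 39.3
```

```bash
python3 look.py
```

```text
t 11.35 nose x,y 39.73 0.17 F stn -0.56 -0.19 -3.1 M [-0.05  0.19 -0.03]
```

{"method": "play_rows", "body": {"rows": [{"gripper":1,"dx":0,"dy":0,"dz":0.004,"rx":0,"ry":0,"rz":0},{"gripper":1,"dx":0,"dy":0,"dz":0,"rx":0,"ry":0,"rz":0},{"gripper":1,"dx":0,"dy":0,"dz":0,"rx":0,"ry":0,"rz":0}]}}

```text
time: 11.65
eef_pos: [544.4, -27.1, 25.9]
tcp_rot: [0.0, -0.095, 0.995, -0.0]
force: [-0.3, 1.0, -0.4]
finger_gap: 0.156
finger_force: 39.7
```

```bash
python3 look.py
```

```text
t 11.65 nose x,y 39.82 0.17 F stn -0.09 1.07 -0.4 M [-0.01  0.39 -0.  ]
```

{"method": "play_rows", "body": {"rows": [{"gripper":1,"dx":-0.03,"dy":0,"dz":0,"rx":0,"ry":0,"rz":0},{"gripper":1,"dx":-0.03,"dy":0,"dz":0,"rx":0,"ry":0,"rz":0},{"gripper":1,"dx":-0.03,"dy":0,"dz":0,"rx":0,"ry":0,"rz":0},{"gripper":1,"dx":-0.03,"dy":0,"dz":0,"rx":0,"ry":0,"rz":0},{"gripper":1,"dx":-0.03,"dy":0,"dz":0,"rx":0,"ry":0,"rz":0},{"gripper":1,"dx":0,"dy":0,"dz":0,"rx":0,"ry":0,"rz":0}]}}

```text
time: 12.25
eef_pos: [550.7, -25.7, 25.8]
tcp_rot: [-0.001, -0.095, 0.995, 0.0]
force: [-4.2, -0.8, 4.7]
finger_gap: 0.158
finger_force: 40.5
```

```bash
python3 look.py
```

```text
t 12.25 nose x,y 46.24 0.39 F stn -4.27 0.05 4.7 M [-0.18  1.1   0.03]
```

{"method": "play_rows", "body": {"rows": [{"gripper":1,"dx":-0.03,"dy":0,"dz":0,"rx":0,"ry":0,"rz":0},{"gripper":1,"dx":-0.03,"dy":0,"dz":0,"rx":0,"ry":0,"rz":0},{"gripper":1,"dx":-0.03,"dy":0,"dz":0,"rx":0,"ry":0,"rz":0},{"gripper":1,"dx":-0.03,"dy":0,"dz":0,"rx":0,"ry":0,"rz":0},{"gripper":1,"dx":0,"dy":0,"dz":0,"rx":0,"ry":0,"rz":0}]}}

```text
time: 12.75
eef_pos: [554.6, -24.6, 25.8]
tcp_rot: [-0.003, -0.095, 0.995, 0.0]
force: [-11.8, -1.2, 11.5]
finger_gap: 0.152
finger_force: 41.6
```

```bash
python3 look.py
```

```text
t 12.75 nose x,y 50.25 0.73 F stn -11.79 1.05 11.5 M [-0.33  1.93  0.05]
```

{"method": "play_rows", "body": {"rows": [{"gripper":1,"dx":0,"dy":0,"dz":-0.004,"rx":0,"ry":0,"rz":0},{"gripper":1,"dx":0,"dy":0,"dz":0,"rx":0,"ry":0,"rz":0},{"gripper":1,"dx":0,"dy":0,"dz":0,"rx":0,"ry":0,"rz":0}]}}

```text
time: 13.05
eef_pos: [555.0, -24.5, 25.8]
tcp_rot: [-0.002, -0.095, 0.995, 0.0]
force: [-10.2, -1.1, 7.4]
finger_gap: 0.156
finger_force: 40.9
```

```bash
python3 look.py
```

```text
t 13.05 nose x,y 50.75 0.75 F stn -10.21 0.8 7.4 M [-0.19  1.63  0.07]
```

{"method": "play_rows", "body": {"rows": [{"gripper":1,"dx":0,"dy":0,"dz":-0.003,"rx":0,"ry":0,"rz":0},{"gripper":1,"dx":0,"dy":0,"dz":0,"rx":0,"ry":0,"rz":0},{"gripper":1,"dx":0,"dy":0,"dz":0,"rx":0,"ry":0,"rz":0}]}}

```text
time: 13.35
eef_pos: [555.4, -24.5, 25.8]
tcp_rot: [-0.002, -0.095, 0.995, 0.0]
force: [-8.5, 0.0, 5.6]
finger_gap: 0.158
finger_force: 40.5
```

```bash
python3 look.py
```

```text
t 13.35 nose x,y 51.08 0.73 F stn -8.31 1.64 5.6 M [-0.14  1.41  0.06]
```

{"method": "play_rows", "body": {"rows": [{"gripper":1,"dx":-0.03,"dy":0,"dz":-0.003,"rx":0,"ry":0,"rz":0},{"gripper":1,"dx":-0.03,"dy":0,"dz":-0.003,"rx":0,"ry":0,"rz":0},{"gripper":1,"dx":0,"dy":0,"dz":0,"rx":0,"ry":0,"rz":0}]}}

```text
time: 13.65
eef_pos: [559.3, -23.7, 25.8]
tcp_rot: [-0.001, -0.095, 0.995, 0.0]
force: [-4.1, 1.5, -1.6]
finger_gap: 0.156
finger_force: 39.6
```

```bash
python3 look.py
```

```text
t 13.65 nose x,y 55.02 0.74 F stn -3.72 2.23 -1.6 M [0.22 1.   0.03]
```

{"method": "play_rows", "body": {"rows": [{"gripper":1,"dx":-0.03,"dy":0,"dz":-0.002,"rx":0,"ry":0,"rz":0},{"gripper":1,"dx":-0.03,"dy":0,"dz":-0.002,"rx":0,"ry":0,"rz":0},{"gripper":1,"dx":0,"dy":0,"dz":0,"rx":0,"ry":0,"rz":0}]}}

```text
time: 13.95
eef_pos: [563.8, -23.2, 26.4]
tcp_rot: [0.0, -0.095, 0.995, 0.0]
force: [-1.6, 2.1, -4.3]
finger_gap: 0.156
finger_force: 39.3
```

```bash
python3 look.py
```

```text
t 13.95 nose x,y 59.62 0.36 F stn -1.21 2.33 -4.3 M [0.3  0.55 0.24]
```

{"method": "play_rows", "body": {"rows": [{"gripper":1,"dx":-0.02,"dy":0,"dz":0.004,"rx":0,"ry":0,"rz":0},{"gripper":1,"dx":-0.02,"dy":0,"dz":0.002,"rx":0,"ry":0,"rz":0},{"gripper":1,"dx":-0.02,"dy":0,"dz":0,"rx":0,"ry":0,"rz":0},{"gripper":1,"dx":-0.02,"dy":0,"dz":0,"rx":0,"ry":0,"rz":0},{"gripper":1,"dx":0,"dy":0,"dz":0,"rx":0,"ry":0,"rz":0}]}}

```text
time: 14.45
eef_pos: [567.7, -22.7, 26.3]
tcp_rot: [0.0, -0.095, 0.995, -0.0]
force: [-2.0, 3.1, -4.1]
finger_gap: 0.163
finger_force: 39.3
```

```bash
python3 look.py
```

```text
t 14.45 nose x,y 63.51 0.18 F stn -1.35 3.39 -4.1 M [0.38 0.57 0.24]
```

{"method": "play_rows", "body": {"rows": [{"gripper":1,"dx":-0.02,"dy":0,"dz":0,"rx":0,"ry":0,"rz":0},{"gripper":1,"dx":-0.02,"dy":0,"dz":0,"rx":0,"ry":0,"rz":0},{"gripper":1,"dx":-0.02,"dy":0,"dz":0,"rx":0,"ry":0,"rz":0},{"gripper":1,"dx":0,"dy":0,"dz":0,"rx":0,"ry":0,"rz":0}]}}

```text
time: 14.85
eef_pos: [570.6, -22.1, 26.3]
tcp_rot: [0.0, -0.095, 0.995, -0.0]
force: [-2.2, 2.3, -4.3]
finger_gap: 0.157
finger_force: 39.3
```

```bash
python3 look.py
```

```text
t 14.85 nose x,y 66.44 0.19 F stn -1.74 2.65 -4.3 M [0.34 0.54 0.24]
```

{"method": "play_rows", "body": {"rows": [{"gripper":1,"dx":-0.02,"dy":0,"dz":0,"rx":0,"ry":0,"rz":0},{"gripper":1,"dx":-0.02,"dy":0,"dz":0,"rx":0,"ry":0,"rz":0},{"gripper":1,"dx":-0.02,"dy":0,"dz":0,"rx":0,"ry":0,"rz":0},{"gripper":1,"dx":0,"dy":0,"dz":0,"rx":0,"ry":0,"rz":0}]}}

```text
time: 15.25
eef_pos: [573.5, -21.5, 26.3]
tcp_rot: [0.0, -0.095, 0.995, -0.0]
force: [-1.4, 2.0, -4.1]
finger_gap: 0.157
finger_force: 39.3
```

```bash
python3 look.py
```

```text
t 15.25 nose x,y 69.42 0.2 F stn -0.99 2.21 -4.1 M [0.41 0.63 0.27]
```

{"method": "play_rows", "body": {"rows": [{"gripper":1,"dx":-0.02,"dy":0,"dz":0,"rx":0,"ry":0,"rz":0},{"gripper":1,"dx":-0.02,"dy":0,"dz":0,"rx":0,"ry":0,"rz":0},{"gripper":1,"dx":0,"dy":0,"dz":0,"rx":0,"ry":0,"rz":0}]}}

```text
time: 15.55
eef_pos: [575.3, -21.2, 26.3]
tcp_rot: [0.0, -0.095, 0.995, -0.0]
force: [-2.0, 1.9, -4.6]
finger_gap: 0.157
finger_force: 39.4
```

```bash
python3 look.py
```

```text
t 15.55 nose x,y 71.31 0.21 F stn -1.64 2.27 -4.6 M [0.37 0.69 0.21]
```

{"method": "play_rows", "body": {"rows": [{"gripper":1,"dx":-0.02,"dy":0,"dz":0,"rx":0,"ry":0,"rz":0},{"gripper":1,"dx":-0.02,"dy":0,"dz":0,"rx":0,"ry":0,"rz":0},{"gripper":1,"dx":-0.02,"dy":0,"dz":0,"rx":0,"ry":0,"rz":0},{"gripper":1,"dx":0,"dy":0,"dz":0,"rx":0,"ry":0,"rz":0}]}}

```text
time: 15.95
eef_pos: [576.3, -20.7, 26.1]
tcp_rot: [-0.002, -0.095, 0.996, 0.0]
force: [-9.5, 0.0, 1.1]
finger_gap: 0.155
finger_force: 40.0
```

```bash
python3 look.py
```

```text
t 15.95 nose x,y 72.29 0.46 F stn -9.3 1.82 1.1 M [0.1  1.32 0.09]
```

Contact at about 72 mm. I add a little push to reach roughly 10 N on the pad and hold it.

{"method": "play_rows", "body": {"rows": [{"gripper":1,"dx":-0.012,"dy":0,"dz":0,"rx":0,"ry":0,"rz":0},{"gripper":1,"dx":0,"dy":0,"dz":0,"rx":0,"ry":0,"rz":0}]}}

```text
time: 16.15
eef_pos: [576.4, -20.7, 26.0]
tcp_rot: [-0.002, -0.095, 0.996, 0.0]
force: [-10.0, -0.7, 1.8]
finger_gap: 0.156
finger_force: 40.2
```

```bash
python3 look.py
```

```text
t 16.15 nose x,y 72.39 0.51 F stn -9.98 1.16 1.8 M [0.08 1.49 0.12]
```

{"method": "play_rows", "body": {"rows": [{"gripper":1,"dx":-0.014,"dy":0,"dz":-0.001,"rx":0,"ry":0,"rz":0},{"gripper":1,"dx":0,"dy":0,"dz":0,"rx":0,"ry":0,"rz":0},{"gripper":1,"dx":0,"dy":0,"dz":0,"rx":0,"ry":0,"rz":0},{"gripper":1,"dx":0,"dy":0,"dz":0,"rx":0,"ry":0,"rz":0},{"gripper":1,"dx":0,"dy":0,"dz":0,"rx":0,"ry":0,"rz":0},{"gripper":1,"dx":0,"dy":0,"dz":0,"rx":0,"ry":0,"rz":0}]}}

```text
time: 16.75
eef_pos: [576.6, -20.6, 26.0]
tcp_rot: [-0.003, -0.095, 0.996, 0.0]
force: [-12.1, 0.4, 2.5]
finger_gap: 0.156
finger_force: 40.3
```

```bash
python3 look.py
```

```text
t 16.75 nose x,y 72.6 0.52 F stn -11.8 2.68 2.5 M [0.06 1.61 0.15]
```

{"method": "play_rows", "body": {"rows": [{"gripper":1,"dx":0.012,"dy":0,"dz":0.004,"rx":0,"ry":0,"rz":0},{"gripper":1,"dx":0.012,"dy":0,"dz":0.003,"rx":0,"ry":0,"rz":0},{"gripper":1,"dx":0,"dy":0,"dz":0,"rx":0,"ry":0,"rz":0},{"gripper":1,"dx":0,"dy":0,"dz":0,"rx":0,"ry":0,"rz":0}]}}

```text
time: 17.15
eef_pos: [576.4, -20.8, 25.8]
tcp_rot: [-0.002, -0.095, 0.996, 0.0]
force: [-9.3, 0.5, 0.4]
finger_gap: 0.159
finger_force: 40.0
```

```bash
python3 look.py
```

```text
t 17.15 nose x,y 72.43 0.35 F stn -9.04 2.26 0.4 M [0.14 1.29 0.17]
```

{"method": "play_rows", "body": {"rows": [{"gripper":1,"dx":0.014,"dy":0,"dz":0.002,"rx":0,"ry":0,"rz":0},{"gripper":1,"dx":0.014,"dy":0,"dz":0.003,"rx":0,"ry":0,"rz":0},{"gripper":1,"dx":0.014,"dy":0,"dz":0.002,"rx":0,"ry":0,"rz":0},{"gripper":1,"dx":0,"dy":0,"dz":0,"rx":0,"ry":0,"rz":0},{"gripper":1,"dx":0,"dy":0,"dz":0,"rx":0,"ry":0,"rz":0}]}}

```text
time: 17.65
eef_pos: [575.9, -21.1, 25.8]
tcp_rot: [-0.0, -0.095, 0.995, -0.0]
force: [-5.7, 0.7, -0.5]
finger_gap: 0.157
finger_force: 40.0
```

```bash
python3 look.py
```

```text
t 17.65 nose x,y 71.88 0.18 F stn -5.48 1.74 -0.5 M [0.19 0.97 0.24]
```

{"method": "play_rows", "body": {"rows": [{"gripper":1,"dx":0.014,"dy":0,"dz":0.003,"rx":0,"ry":0,"rz":0},{"gripper":1,"dx":0.006,"dy":0,"dz":0.002,"rx":0,"ry":0,"rz":0},{"gripper":1,"dx":0,"dy":0,"dz":0,"rx":0,"ry":0,"rz":0},{"gripper":1,"dx":0,"dy":0,"dz":0,"rx":0,"ry":0,"rz":0}]}}

```text
time: 18.05
eef_pos: [575.9, -21.1, 25.8]
tcp_rot: [0.001, -0.095, 0.995, -0.0]
force: [-2.5, 2.9, 2.7]
finger_gap: 0.159
finger_force: 40.3
```

```bash
python3 look.py
```

```text
t 18.05 nose x,y 71.9 0.17 F stn -1.88 3.29 2.7 M [0.49 0.63 0.25]
```

{"method": "play_rows", "body": {"rows": [{"gripper":1,"dx":0,"dy":0,"dz":0,"rx":0,"ry":0,"rz":0},{"gripper":1,"dx":0,"dy":0,"dz":0,"rx":0,"ry":0,"rz":0}], "squeeze": 20}}

```text
time: 18.25
eef_pos: [575.9, -21.1, 25.8]
tcp_rot: [0.001, -0.095, 0.995, -0.0]
force: [-1.8, 3.7, 4.8]
finger_gap: 0.155
finger_force: 40.5
```

{"method": "play_rows", "body": {"rows": [{"gripper":0.64,"dx":0,"dy":0,"dz":0,"rx":0,"ry":0,"rz":0},{"gripper":0.55,"dx":0,"dy":0,"dz":0,"rx":0,"ry":0,"rz":0},{"gripper":0.4,"dx":0,"dy":0,"dz":0,"rx":0,"ry":0,"rz":0},{"gripper":0.2,"dx":0,"dy":0,"dz":0,"rx":0,"ry":0,"rz":0},{"gripper":0,"dx":0,"dy":0,"dz":0,"rx":0,"ry":0,"rz":0},{"gripper":0,"dx":0,"dy":0,"dz":0,"rx":0,"ry":0,"rz":0}]}}

```text
time: 18.85
eef_pos: [575.3, -21.2, 25.4]
tcp_rot: [0.0, -0.095, 0.996, -0.0]
force: [-0.2, -0.2, -0.3]
finger_gap: 0.5
finger_force: 0.0
```

{"method": "play_rows", "body": {"rows": [{"gripper":0,"dx":0,"dy":0,"dz":-0.1,"rx":0,"ry":0,"rz":0},{"gripper":0,"dx":0,"dy":0,"dz":-0.2,"rx":0,"ry":0,"rz":0},{"gripper":0,"dx":0,"dy":0,"dz":-0.4,"rx":0,"ry":0,"rz":0},{"gripper":0,"dx":0,"dy":0,"dz":-0.4,"rx":0,"ry":0,"rz":0},{"gripper":0,"dx":0.3,"dy":0,"dz":-0.5,"rx":0,"ry":0,"rz":0},{"gripper":0,"dx":0.5,"dy":0,"dz":-0.5,"rx":0,"ry":0,"rz":0},{"gripper":0,"dx":0.5,"dy":0,"dz":-0.5,"rx":0,"ry":0,"rz":0},{"gripper":0,"dx":0.5,"dy":0,"dz":-0.4,"rx":0,"ry":0,"rz":0},{"gripper":0,"dx":0.5,"dy":0,"dz":0,"rx":0,"ry":0,"rz":0},{"gripper":0,"dx":0,"dy":0,"dz":0,"rx":0,"ry":0,"rz":0},{"gripper":0,"dx":0,"dy":0,"dz":0,"rx":0,"ry":0,"rz":0}]}}

```text
time: 19.95
eef_pos: [462.6, -43.0, 176.4]
tcp_rot: [0.001, -0.095, 0.996, -0.0]
force: [-0.1, -0.0, -0.8]
finger_gap: 0.498
finger_force: 0.0
```

```bash
python3 look.py; python3 - <<'E'
from h import *
im=snapshot("scene")[220:330,190:330,::-1]
cv2.imwrite("pics/g1.png",cv2.resize(im,None,fx=5,fy=5,interpolation=cv2.INTER_CUBIC))
im=snapshot("top")[125:255,280:390,::-1]
cv2.imwrite("pics/g2.png",cv2.resize(im,None,fx=4.5,fy=4.5,interpolation=cv2.INTER_CUBIC))
E
```

```text
t 19.95 nose x,y -43.48 0.03 F stn -0.15 -0.02 -0.8 M [-0.    0.07 -0.02]
```

View pics/g2.png

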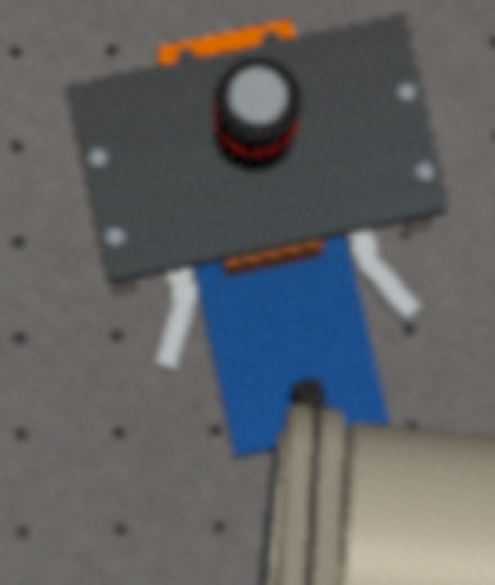

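The final picture shows the carriage straight between the rails. Its rear corners are at (235,455) and (385,420), the block is under the bridge, and the gripper is well clear. The release was gentle: the wrist read about -2 N along the track beforehand. Handing in.

```bash
python3 -c "
from plant import *
print(finish_job())"
```

```text
the job is handed in; nothing more can be done
None
```

The job is handed in, verdict not shown: the carriage was pushed onto the pad for about half a second (wrist 12 N, an estimated 9 N on the pad), then eased off and released. The last picture shows it straight between the rails with the gripper clear; that the nose still bears on the pad is inferred from the force readings, not seen.

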